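Count three coffees on the tally wheel

ROBOT

A 6-joint arm with a two-finger parallel gripper is mounted at the origin on a cart in front of the work surface, level with it; the furniture and walls round the work are solid. World frame = base frame: x ahead of the robot, y to its left, z up, the work surface at z = 0. Lengths are in mm, angles in rad, forces in N, time in s.
With the tool pointing down it reaches from about 350 to 875 mm from the base axis. Payload 4.2 kg.
Tool frame: the origin (TCP) lies at the very end of the fingers, on their centre line; the grasp point (between the pads) lies 19 mm behind it (pinch_z is the distance from the TCP to the grasp point, in mm); z points along the fingers, y is the line along which they close (so a half turn about z gives the same grasp; the last joint's range is limited). The gripper opens to 85 mm and grips with 20 to 120 N. Pads are 22 mm wide; open, the fingers measure 114 mm over their backs; the gripper's body (76 mm by 85 mm) begins 54 mm behind the grasp point. The pads swing forward as they close: fully open they stand 13 mm farther back than shut.
Start: joints at [-0.871, 0.385, 0.008, 0, -1.194, -0.259], TCP at [266.676, -565.228, 231.312] pointing down, gripper open.
Joint ranges: [-3.14, 3.14], [-1.21, 2.06], [-1.07, 1.41], [-3.16, 2.05], [-2.99, -0.16], [-3.1, 3.1]. Speed limits (rad/s): [2.79, 2.79, 3.14, 3.14, 3.14, 3.14].

INTERFACE

Orientations are given as a unit quaternion [x, y, z, w].
In Python, from bench import * gives the robot as it stands.
- The arm moves only by the tool arm_command, never from a script. Its argument "steps" is one flat list of numbers, 4 for each row, row after row: the shift along the tool's x, y, z in m, then the turn about the tool's z in rad. In form: [tx, ty, tz, roll, tx, ty, tz, roll, ...]. A call has 1 to 20 rows; each row shifts and turns the commanded pose from where the row before left it, along the tool's axes as they then stand; what a row does not reach is not made up. A row lasts 1/8 s, in which the tool goes at most 62.5 mm and 10.7 degrees, less where a joint would pass 70% of its speed; a pose out of reach is approached as far as the arm can. A call with a gripper value outside its range is refused whole. "grip" is the finger opening in m, from 0 to 0.0854, set as the call begins (left out, the last holds). The fingers move at their own pace and stop on an object; the grip force is fixed at half the most. Time passes only in rows, so rows that do not move let the fingers close. It gives the time, the measured TCP pose, the force, the opening and the grip force at its end, in the units of the state.
- read_state(): the state, without advancing time (a new reading comes with each control period).
- get_image(name): name is "scene" or "top"; returns the picture (384x512x3 uint8, red, green, blue); there is no depth.
- get_calibration(name): a dict with "camera_matrix" (3x3 intrinsics, pixels), "cam_to_world" (4x4, takes a point from camera to world coordinates). Camera axes: x right, y down, z forward; pixel columns grow to the right and rows downward; lengths in mm; the calibration is good to about 2 mm. A picture is of the moment at which its call begins. get_calibration takes no time and is no camera call.
- job_done(): hands the job in; it is judged then, once.
The state is a dict: "clock": time; "joints": joint angles; "joint_vel": joint speeds; "joint_efforts": joint torques, N m; "position": TCP position; "ee_rot": TCP orientation; "contact_force": force on the tool from outside, world axes, zero at the start; "wrist_torque": the same for the moment, N m; "gripper_width": finger opening in mm; "grasp_force": force on a finger pad.
Only numpy, scipy, OpenCV 4.12 (cv2) and the standard library are available. Lean on these libraries where they do the work, as an engineer would, in place of code of your own. Each camera call takes 0.05 s, during which the arm holds its last target. There are 200 camera calls.

TASK

Three more coffees have been poured: count them on the tally counter with the yellow cap by gently pushing the spokes of its wheel round with a fingertip, clockwise as seen from above, by exactly three clicks, letting the wheel come to rest after each click and never going further. Lift nothing, do not shift either counter, and leave the wheel with the blue cap and the mug, the tin and the shaker as they are.

Things in the scene. Friction and masses are not known exactly. Their poses are not given: they have to be found in the camera images.
- yellow_counter: Tally counter to use: square dark steel foot plate 150 x 150 x 6 mm, loose on the worktop, 1.5 kg in all, with a grey plinth (68 mm across) carrying a level white star wheel with a yellow cap 32 mm across. Origin: centre of the plate's underside, on the wheel's upright axis. Its -x side is the front, where a white wedge on the plate is the pointer; z is up.
- yellow_hub (a point): Centre of the yellow-capped wheel, 31 mm above the worktop. 8 straight spokes 45 degrees apart, 10 mm wide, reach from the hub (radius 32 mm) to 64 mm from the axis; all 14 mm thick, underside 24, top 38 mm above the worktop (cap 42). At 52 mm from the axis the gaps between spokes are about 30 mm wide, open below down to the foot plate.
- yellow_wheel (a joint): Wheel angle, rad, growing clockwise seen from above; a click is pi/4. At 0 spoke 0 (red dot) is over the pointer; then spokes with 1, 2, 3.. black dots follow. Starts at rest at click 0, 1 or 2. A sprung ball holds it at each click, a spoke over the pointer; pushed past half a click (22.5 deg) it snaps on to the next. About 2 N at a spoke's outer part; it turns both ways.
- yellow_spoke0 (a point): Point in the middle of spoke 0 (the one with the red dot) of the yellow-capped wheel, 60 mm from the axis, half-way through its thickness, 31 mm above the worktop.
- yellow_pointer (a point): The pointer of the yellow-capped counter: on the foot plate, 70 mm in front of the axis, 6 mm above the worktop.
- blue_counter: The other counter, alike in all but its blue cap; not to be used. Origin: centre of its plate's underside.
- blue_spoke0 (a point): Middle of spoke 0 (red dot) of the blue-capped wheel, 60 mm from its axis, 31 mm above the worktop.
- spotted_mug: White mug with dark spots, 92 x 127 x 93 mm high, standing behind the counters; origin: centre of its underside.
- green_tin: Low round food tin with green label and gold lid, 75 mm across, 58 mm high, standing nearer the robot than the counters; origin: centre of its underside.
- shaker: Salt shaker with a grey cap, 44 mm across, 90 mm high, standing left of the counters; origin: centre of its underside.

How it is judged (in metres and radians):
On the way, in this order (a step that is already met when the one before it is completed fails the run):
1. the yellow-capped wheel rests 1 click on from where it started (distance of yellow_spoke0 from where it was at the start of the episode between 0.0234 and 0.0667 m and (value of joint yellow_wheel between 0.665398 and 0.905398 rad or value of joint yellow_wheel between 1.4508 and 1.6908 rad or value of joint yellow_wheel between 2.23619 and 2.47619 rad) and velocity of joint yellow_wheel between -0.15 and 0.15 rad/s and value of joint yellow_wheel between 0.471239 and 9 rad), for 0.2 s.
2. the yellow-capped wheel rests 2 clicks on from where it started (distance of yellow_spoke0 from where it was at the start of the episode between 0.0667 and 0.0998 m and (value of joint yellow_wheel between 1.4508 and 1.6908 rad or value of joint yellow_wheel between 2.23619 and 2.47619 rad or value of joint yellow_wheel between 3.02159 and 3.26159 rad) and velocity of joint yellow_wheel between -0.15 and 0.15 rad/s and value of joint yellow_wheel between 1.25664 and 9 rad), for 0.2 s.
3. the yellow-capped wheel rests 3 clicks on from where it started (distance of yellow_spoke0 from where it was at the start of the episode between 0.0998 and 0.1177 m and (value of joint yellow_wheel between 2.23619 and 2.47619 rad or value of joint yellow_wheel between 3.02159 and 3.26159 rad or value of joint yellow_wheel between 3.80699 and 4.04699 rad) and velocity of joint yellow_wheel between -0.15 and 0.15 rad/s and value of joint yellow_wheel between 2.04204 and 9 rad), for 0.2 s.
At the end, for the whole second after the job is handed in: The yellow wheel rests (under 0.15 rad/s) within 0.12 rad of the click exactly three clicks clockwise from its start; counters within 10 mm of their starts (yellow pointer 15 mm), blue spoke within 20 mm, mug, tin and shaker within 30 mm (all of step 3 and distance of each of yellow_counter, blue_counter from where it was at the start of the episode below 0.01 m and distance of each of spotted_mug, green_tin, shaker from where it was at the start of the episode below 0.03 m and distance of blue_spoke0 from where it was at the start of the episode below 0.02 m and distance of yellow_pointer from where it was at the start of the episode below 0.015 m); the robot touches nothing.
It fails at once if the yellow-capped wheel goes past three clicks by more than half a click, or is turned back below click 0 (distance of yellow_spoke0 from where it was at the start of the episode above 0.1185 m or value of joint yellow_wheel below -0.471239 rad).
It fails at once if a counter is shifted by more than 10 mm, or the yellow one twisted by more than about 12 degrees (distance of any of yellow_counter, blue_counter from where it was at the start of the episode above 0.01 m or distance of yellow_pointer from where it was at the start of the episode above 0.015 m).
It fails at once if a counter is lifted or tipped, or the yellow one pressed or pinched by the fingers with over 25 N (height (world z) of any of yellow_counter, blue_counter above 0.006 m or contact force between the fingers and yellow_counter above 25 N or angle between any of yellow_counter, blue_counter's own z axis and vertical above 0.1 rad).
It fails at once if the blue-capped wheel is turned (distance of blue_spoke0 from where it was at the start of the episode above 0.02 m).
It fails at once if the mug, tin or shaker is moved by more than 30 mm, lifted or tipped (distance of any of spotted_mug, green_tin, shaker from where it was at the start of the episode above 0.03 m or height (world z) of any of spotted_mug, green_tin, shaker above 0.012 m or angle between any of spotted_mug, green_tin, shaker's own z axis and vertical above 0.4 rad).
It also fails if it takes over 48 s, if anything falls off the work surface, if the arm or the gripper's body presses on something with over 40 N, if the wrist force passes 120 N, or if a joint passes its speed limit or range.

## Working session

There is one attempt and no reset: what is moved stays moved. The work goes in short steps, Python scripts to look and compute and a tool call to move; the robot and the scene stay as the last step left them, time stands still between calls to the robot, and variables do not carry over. Pictures are saved under pics/ and viewed, at most 10 in all, crops included, and the job is handed in when it is done.

Besides the shell and the picture viewer there is one more tool, called after "Emit:" as name(argument=value, ...) on one line, values as JSON. arm_command: Moves the arm, as the interface text tells. Its arguments: {"type":"object","properties":{"steps":{"type":"array","items":{"type":"number"}},"grip":{"type":"number"}},"required":["steps"]}

```bash
mkdir -p pics; python3 - <<'E'
from bench import *
import cv2,numpy as np
for n in("scene","top"):
    im=get_image(n);cv2.imwrite(f"pics/{n}0.png",im[:,:,::-1])
    c=get_calibration(n);print(n,np.round(c["camera_matrix"],1).tolist(),np.round(c["cam_to_world"],3).tolist())
s=read_state();print(s["clock"],s["position"],s["ee_rot"],s["gripper_width"])
E
```

```text
scene [[469.2, 0.0, 267.8], [0.0, 469.2, 192.6], [0.0, 0.0, 1.0]] [[-0.906, -0.304, 0.294, 205.746], [-0.423, 0.654, -0.627, 885.128], [-0.002, -0.692, -0.721, 1007.528], [0.0, 0.0, 0.0, 1.0]]
top [[408.2, 0.0, 250.1], [0.0, 408.2, 196.9], [0.0, 0.0, 1.0]] [[-0.025, -0.989, 0.147, 400.297], [-1.0, 0.023, -0.014, 84.166], [0.011, -0.147, -0.989, 1084.173], [0.0, 0.0, 0.0, 1.0]]
0.1 [ 266.43777844 -564.79092416  230.33378898] [-2.18550092e-01  9.75825243e-01  9.37571308e-04 -2.72304657e-04] 85.3997432856088
```

View pics/scene0.png

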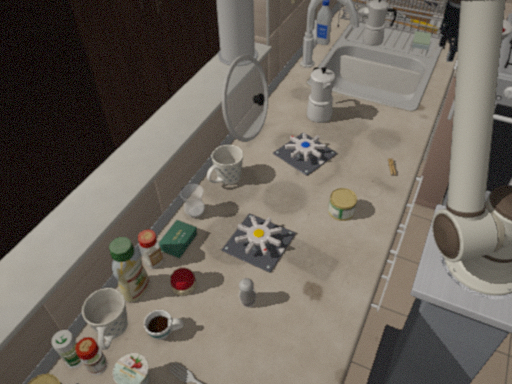

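View pics/top0.png

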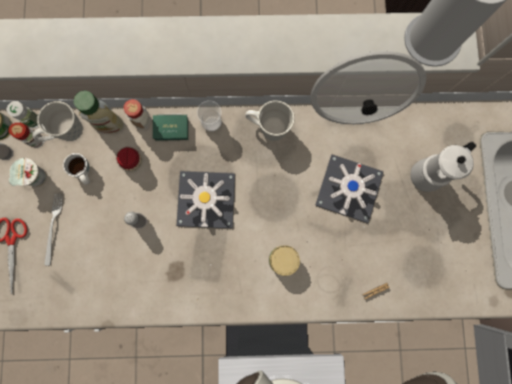

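The yellow counter's cap is at top (205,198) and scene (259,233). The blue cap is at top (353,186), the tin at (285,262), the shaker at (134,220) and the mug at (275,118). Next I measure the hub and take an enlarged crop.

```bash
cat > h.py <<'E'
from bench import *
import cv2,numpy as np
def ray(n,uv):
    c=get_calibration(n);T=np.array(c["cam_to_world"]);d=T[:3,:3]@np.linalg.inv(c["camera_matrix"])@np.array([uv[0],uv[1],1.])
    return T[:3,3],d/np.linalg.norm(d)
def onz(n,uv,z):
    o,d=ray(n,uv);return o+d*(z-o[2])/d[2]
def tri(a,b):
    (o1,d1),(o2,d2)=ray("top",a),ray("scene",b)
    t=np.linalg.lstsq(np.c_[d1,-d2],o2-o1,rcond=None)[0];p,q=o1+t[0]*d1,o2+t[1]*d2
    return (p+q)/2,np.linalg.norm(p-q)
def blob(im,lo,hi,box):
    x,y,w,h=box;m=cv2.inRange(cv2.cvtColor(im,cv2.COLOR_RGB2HSV),lo,hi)[y:y+h,x:x+w]
    k,l,s,c=cv2.connectedComponentsWithStats(m);i=1+np.argmax(s[1:,4]);return c[i]+[x,y],s[i,4]
E
python3 - <<'E'
from h import *
t=cv2.imread("pics/top0.png")[:,:,::-1].copy();s=cv2.imread("pics/scene0.png")[:,:,::-1].copy()
a=blob(t,(18,120,120),(35,255,255),(190,180,35,35));b=blob(s,(18,120,120),(35,255,255),(240,215,40,40))
print(a,b,tri(a[0],b[0]))
for nm,uv,z in(("tin",(285,262),58),("shaker",(134,220),85),("mug",(275,118),93),("blue",(353,186),42)):print(nm,onz("top",uv,z).round())
# plate corners
m=cv2.inRange(cv2.cvtColor(t,cv2.COLOR_RGB2HSV),(0,0,0),(179,255,120))[160:240,165:248]
m=cv2.morphologyEx(m,cv2.MORPH_CLOSE,np.ones((9,9)))
k,l,st,ce=cv2.connectedComponentsWithStats(m);i=l[38,40];i=i or 1+np.argmax(st[1:,4])
cn=max(cv2.findContours((l==i).astype(np.uint8),0,1)[0],key=cv2.contourArea)
bx=cv2.boxPoints(cv2.minAreaRect(cn))+[165,160]
P=np.array([onz("top",p,6) for p in bx]);print(bx.round(1),P.round(1),P.mean(0),np.linalg.norm(P-np.roll(P,1,0),axis=1))
A=cv2.resize(t[162:236,168:242],(400,400),interpolation=cv2.INTER_CUBIC)
B=cv2.resize(s[210:274,220:300],(500,400),interpolation=cv2.INTER_CUBIC)[:, :400]
cv2.imwrite("pics/crop0.png",np.hstack([A,B])[:,:,::-1])
E
```

```text
(array([204.10989011, 197.        ]), np.int32(91)) (array([258.33802817, 232.70422535]), np.int32(71)) (array([559.21443847, 188.08558606,  40.55773766]), np.float64(2.366351700139645))
tin [387. -13.  58.]
shaker [498. 355.  85.]
mug [748.   2.  93.]
blue [ 578. -199.   42.]
[[176.1 232.4]
 [178.9 170.4]
 [238.8 173.1]
 [236.  235.1]] [[470.9 265.6   6. ]
 [637.4 258.2   6. ]
 [626.2  97.4   6. ]
 [459.9 108.4   6. ]] [548.6017979  182.39368714   6.        ] [157.59227384 166.63114922 161.20011286 166.67936773]
```

View pics/crop0.png

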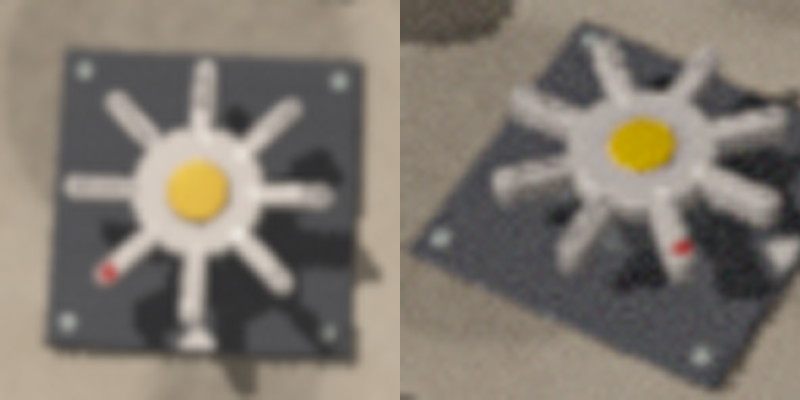

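The top crop shows the pointer at (197,337), straight below the hub, with the red dot at (108,273). The wheel therefore starts at click 1. Next I fit the hub and yaw from the spoke tips and work out the joint situation.

```bash
python3 - <<'E'
from h import *
s=.185
tips=dict(U=(207,62),UR=(297,102),R=(332,197),LR=(287,290),LL=(101,279),L=(67,186),UL=(110,96))
H=onz("top",(204.1,197),42);print("hub top-only",H.round(1))
P={k:onz("top",(168+a*s-.4,162+b*s-.4),38) for k,(a,b) in tips.items()}
for a,b in(("L","R"),("UR","LL"),("UL","LR")):print(a,b,((P[a]+P[b])/2).round(1),np.linalg.norm(P[a]-P[b]).round(1))
C=np.mean([(P[a]+P[b])/2 for a,b in(("L","R"),("UR","LL"),("UL","LR"))],0)
nom=dict(U=0,UR=-45,R=-90,LR=-135,LL=135,L=90,UL=45)
y=[(np.degrees(np.arctan2(*(p-C)[1::-1]))-nom[k]+180)%360-180 for k,p in P.items()]
print(C.round(1),np.round(y,1),np.mean(y))
st=read_state();print(st["joints"])
c=H*.5+C*.5;yaw=np.mean(y)
for k in range(4):
    f=np.radians(112.5+yaw-45*k);print("gap",k,np.degrees(f).round(1),(c[:2]+68*np.array([np.cos(f),np.sin(f)])).round(1))
E
```

```text
hub top-only [557.8 187.7  42. ]
L R [558.3 187.   38. ] 126.9
UR LL [559.1 186.9  38. ] 126.1
UL LR [557.9 187.7  38. ] 127.4
[558.5 187.2  38. ] [-4.  -3.3 -3.8 -4.5 -3.8 -3.7 -3.2] -3.7551777593311573
[-8.71423968e-01  3.85478541e-01  6.75840121e-03 -4.09751106e-04
 -1.19399131e+00 -2.58564219e-01]
gap 0 108.7 [536.3 251.8]
gap 1 63.7 [588.2 248.4]
gap 2 18.7 [622.5 209.3]
gap 3 -26.3 [619.1 157.4]
```

Emit:
arm_command(steps=[-0.0297,0.0312,0,0,-0.0297,0.0312,0,0,-0.0297,0.0312,0,0,-0.0297,0.0312,0,0,-0.0297,0.0312,0,0,-0.0297,0.0312,0,0,-0.0297,0.0312,0,0,-0.0297,0.0312,0,0,-0.0297,0.0312,0,0,-0.0297,0.0312,0,0,-0.0297,0.0312,0,0,-0.0297,0.0312,0,0,-0.0297,0.0312,0,0,-0.0297,0.0312,0,0,-0.0297,0.0312,0,0,-0.0297,0.0312,0,0,-0.0297,0.0312,0,0,-0.0297,0.0312,0,0,-0.0297,0.0312,0,0,-0.0297,0.0312,0,0], grip=0)

```text
clock: 2.6
position: [537.7, 253.8, 230.8]
ee_rot: [-0.219, 0.976, -0.0, -0.0]
contact_force: [0.5, 0.3, -0.0]
gripper_width: -0.2
grasp_force: 0.0
```

Emit:
arm_command(steps=[0,0,0.05,0.0575,0,0,0.05,0.0575,0,0,0,0])

```text
clock: 2.98
position: [535.0, 250.7, 127.0]
ee_rot: [-0.162, 0.987, -0.002, -0.005]
contact_force: [-0.2, -0.3, 1.3]
gripper_width: -0.1
grasp_force: 0.0
```

```bash
cat >> h.py <<'E'
from scipy.spatial.transform import Rotation as R
C=np.array([558.3,187.6]);YAW=-3.8
def where(k=0):
    s=read_state();M=R.from_quat(s["ee_rot"]).as_matrix();p=np.array(s["position"])
    a=np.radians(112.5+YAW-45*k);t=np.r_[C+68*np.array([np.cos(a),np.sin(a)]),18]
    d=p[:2]-C
    print("t",round(s["clock"],2),"p",p.round(1),"r",np.hypot(*d).round(1),"phi",np.degrees(np.arctan2(d[1],d[0])).round(1),"yaxis",np.degrees(np.arctan2(M[1,1],M[0,1])).round(2),"want",np.degrees(a).round(1))
    print("tool shift to target",(M.T@(t-p)).round(1),"F",np.round(s["contact_force"],1),"w",round(s["gripper_width"],1),"j",np.round(s["joints"],2))
E
python3 -c "
from h import *
where(0)"
```

```text
t 2.98 p [535.  250.7 127. ] r 67.3 phi 110.3 yaxis 108.68 want 108.7
tool shift to target [ -3.    1.1 109. ] F [-0.2 -0.3  1.3] w -0.1 j [ 0.71  0.42 -0.21 -0.   -0.95 -1.96]
```

The last joint would run out of range over the clockwise sweep, so I turn the tool half a turn first.

Emit:
arm_command(steps=[0,0,0,-0.17453,0,0,0,-0.17453,0,0,0,-0.17453,0,0,0,-0.17453,0,0,0,-0.17453,0,0,0,-0.17453,0,0,0,-0.17453,0,0,0,-0.17453,0,0,0,-0.17453,0,0,0,-0.17453,0,0,0,-0.17453,0,0,0,-0.17453,0,0,0,-0.17453,0,0,0,-0.17453,0,0,0,-0.17453,0,0,0,-0.17453,0,0,0,-0.17453,0,0,0,-0.17453,0,0,0,0,0,0,0,0])

```text
clock: 5.48
position: [538.3, 252.9, 132.8]
ee_rot: [0.987, 0.161, 0.001, -0.0]
contact_force: [0.2, 0.4, 0.3]
gripper_width: 0.3
grasp_force: 0.0
```

```bash
python3 -c "
from h import *
where(0)
t=get_image('top')[130:260,140:290];cv2.imwrite('pics/t1.png',cv2.resize(t,None,fx=4,fy=4,interpolation=2)[:,:,::-1])"
```

```text
t 5.47 p [538.3 252.9 132.8] r 68.3 phi 107.0 yaxis -71.45 want 108.7
tool shift to target [ -2.2   0.3 114.8] F [0.2 0.4 0.3] w 0.3 j [ 0.71  0.42 -0.2   0.   -0.94  1.18]
```

View pics/t1.png

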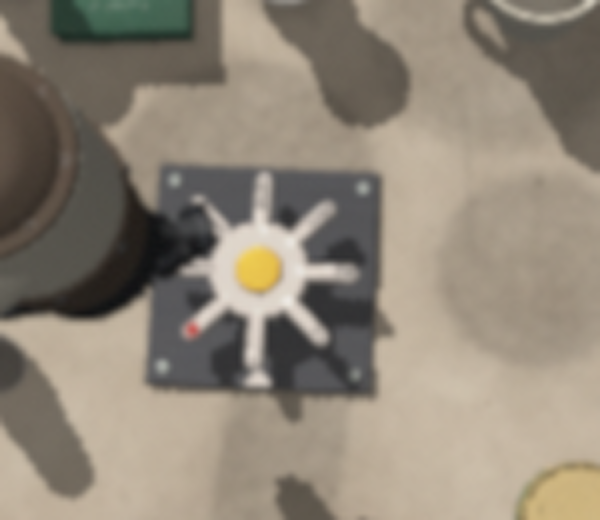

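Emit:
arm_command(steps=[0,0.0007,0.028,0,0,0,0.028,0,0,0,0.027,0,0,0,0,0,0,0,0,0])

```text
clock: 6.15
position: [538.7, 252.4, 49.5]
ee_rot: [0.987, 0.162, 0.001, -0.0]
contact_force: [0.1, -0.1, 0.5]
gripper_width: 0.0
grasp_force: 0.0
```

```bash
python3 -c "
from h import *
t=get_image('top')[150:250,150:270];s=get_image('scene')[185:285,200:320]
cv2.imwrite('pics/t2.png',cv2.resize(np.hstack([t,s]),(792,330),interpolation=2)[:,:,::-1])
where(0)"
```

```text
t 6.25 p [538.8 252.6  49.9] r 67.8 phi 106.7 yaxis -71.33 want 108.7
tool shift to target [-2.4 -0.2 31.9] F [-0.4  1.  -0.5] w -0.4 j [ 0.71  0.52 -0.29  0.   -0.76  1.19]
```

View pics/t2.png

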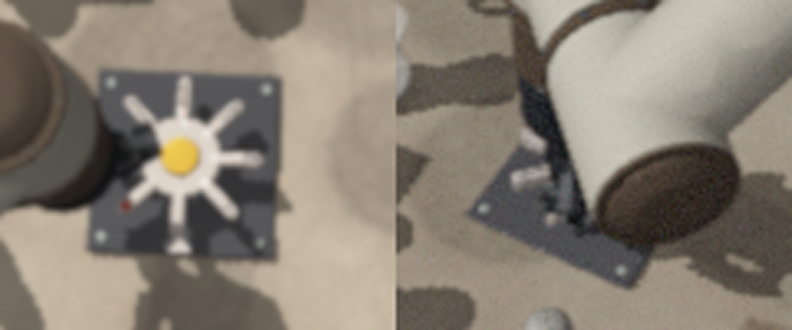

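The picture shows the finger between the left and upper-left spokes. I correct it by 1.5 mm and go down carefully.

Emit:
arm_command(steps=[-0.0015,0,0.004,0,0,0,0.004,0,0,0,0.003,0,0,0,0.002,0,0,0,0.001,0,0,0,0,0])

```text
clock: 7.0
position: [536.5, 251.4, 34.2]
ee_rot: [0.987, 0.162, -0.0, 0.0]
contact_force: [0.1, 0.3, 0.1]
gripper_width: 0.3
grasp_force: 0.0
```

```bash
python3 -c "
from h import *
where(0)"
```

```text
t 7.0 p [536.5 251.4  34.2] r 67.4 phi 108.9 yaxis -71.34 want 108.7
tool shift to target [ 0.2 -0.6 16.2] F [0.1 0.3 0.1] w 0.3 j [ 0.71  0.54 -0.3   0.   -0.73  1.19]
```

Emit:
arm_command(steps=[0,0,0.004,0,0,0,0.004,0,0,0,0.004,0,0,0,0.003,0,0,0,0.001,0,0,0,0,0])

```text
clock: 7.75
position: [536.5, 251.4, 18.3]
ee_rot: [0.987, 0.162, -0.0, 0.0]
contact_force: [-0.0, -0.4, -0.5]
gripper_width: -0.1
grasp_force: 0.0
```

```bash
python3 -c "
from h import *
where(0)"
```

```text
t 7.75 p [536.5 251.4  18.3] r 67.4 phi 108.9 yaxis -71.34 want 108.7
tool shift to target [ 0.2 -0.6  0.3] F [-0.  -0.4 -0.5] w -0.1 j [ 0.71  0.56 -0.31  0.   -0.7   1.19]
```

The finger is in the gap with no contact force, so I sweep the first click: 15 rows of 3°, then rest.

Emit:
arm_command(steps=[0.00353,0.0001,0,0.05236,0.00353,0.0001,0,0.05236,0.00353,0.0001,0,0.05236,0.00353,0.0001,0,0.05236,0.00353,0.0001,0,0.05236,0.00353,0.0001,0,0.05236,0.00353,0.0001,0,0.05236,0.00353,0.0001,0,0.05236,0.00353,0.0001,0,0.05236,0.00353,0.0001,0,0.05236,0.00353,0.0001,0,0.05236,0.00353,0.0001,0,0.05236,0.00353,0.0001,0,0.05236,0.00353,0.0001,0,0.05236,0.00353,0.0001,0,0.05236,0,0,0,0,0,0,0,0,0,0,0,0,0,0,0,0,0,0,0,0])

```text
clock: 10.25
position: [587.9, 247.9, 18.3]
ee_rot: [0.974, -0.228, 0.0, -0.0]
contact_force: [0.2, 0.6, 0.1]
gripper_width: 0.3
grasp_force: 0.0
```

```bash
python3 -c "
from h import *
t=get_image('top')[150:250,150:270];s=get_image('scene')[185:285,200:320]
cv2.imwrite('pics/t3.png',cv2.resize(np.hstack([t,s]),(792,330),interpolation=2)[:,:,::-1])
where(1)"
```

```text
t 10.35 p [587.9 247.9  18.3] r 67.2 phi 63.8 yaxis -116.33 want 63.7
tool shift to target [ 0.1 -0.8  0.3] F [-0.7  0.4 -0.2] w -0.0 j [ 0.65  0.62 -0.19  0.   -0.76  0.46]
```

View pics/t3.png

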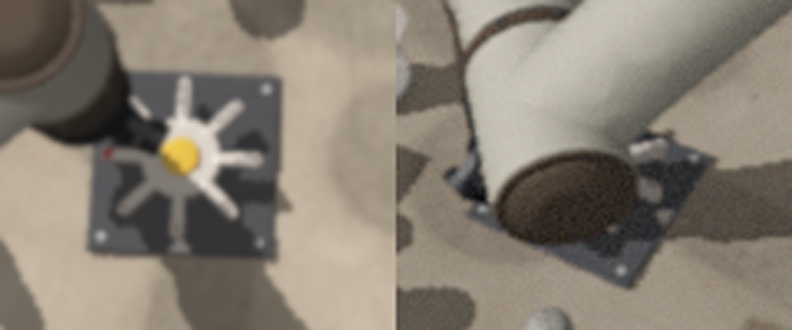

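The red dot is now at the left spoke (109,153), one click on, and the plate has not moved. On to click 2.

Emit:
arm_command(steps=[0.00353,0.0001,0,0.05236,0.00353,0.0001,0,0.05236,0.00353,0.0001,0,0.05236,0.00353,0.0001,0,0.05236,0.00353,0.0001,0,0.05236,0.00353,0.0001,0,0.05236,0.00353,0.0001,0,0.05236,0.00353,0.0001,0,0.05236,0.00353,0.0001,0,0.05236,0.00353,0.0001,0,0.05236,0.00353,0.0001,0,0.05236,0.00353,0.0001,0,0.05236,0.00353,0.0001,0,0.05236,0.00353,0.0001,0,0.05236,0.00353,0.0001,0,0.05236,0,0,0,0,0,0,0,0,0,0,0,0,0,0,0,0,0,0,0,0])

```text
clock: 12.85
position: [621.8, 209.0, 18.3]
ee_rot: [0.812, -0.583, -0.0, -0.0]
contact_force: [-0.3, 0.3, -0.2]
gripper_width: -0.0
grasp_force: 0.0
```

```bash
python3 -c "
from h import *
t=get_image('top')[150:250,150:270];s=get_image('scene')[185:285,200:320]
cv2.imwrite('pics/t4.png',cv2.resize(np.hstack([t,s]),(792,330),interpolation=2)[:,:,::-1])
where(2)"
```

```text
t 12.95 p [621.9 209.   18.3] r 67.1 phi 18.6 yaxis -161.33 want 18.7
tool shift to target [-0.1 -0.9  0.3] F [0.4 0.8 0.2] w 0.1 j [ 0.57  0.64 -0.14  0.   -0.79 -0.24]
```

View pics/t4.png

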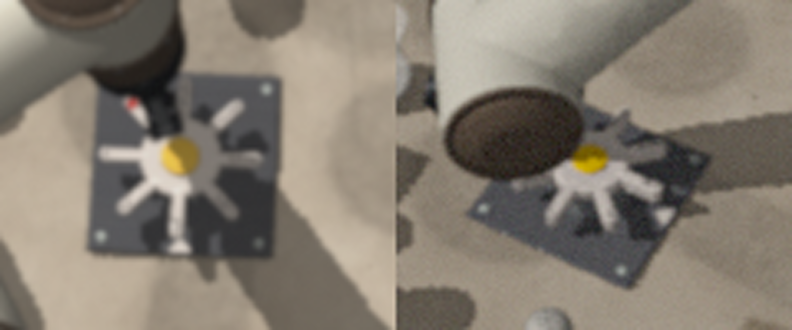

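The red dot is at the upper-left spoke (132,103), two clicks on. On to click 3, then I lift clear.

Emit:
arm_command(steps=[0.00353,0.0001,0,0.05236,0.00353,0.0001,0,0.05236,0.00353,0.0001,0,0.05236,0.00353,0.0001,0,0.05236,0.00353,0.0001,0,0.05236,0.00353,0.0001,0,0.05236,0.00353,0.0001,0,0.05236,0.00353,0.0001,0,0.05236,0.00353,0.0001,0,0.05236,0.00353,0.0001,0,0.05236,0.00353,0.0001,0,0.05236,0.00353,0.0001,0,0.05236,0.00353,0.0001,0,0.05236,0.00353,0.0001,0,0.05236,0.00353,0.0001,0,0.05236,0,0,0,0,0,0,0,0,0,0,0,0,0,0,0,0,0,0,0,0])

```text
clock: 15.45
position: [618.3, 157.5, 18.3]
ee_rot: [-0.527, 0.85, 0.0, 0.0]
contact_force: [0.2, 0.6, -0.8]
gripper_width: 0.3
grasp_force: 0.0
```

```bash
python3 -c "
from h import *
where(3)"
```

```text
t 15.45 p [618.3 157.5  18.3] r 67.2 phi -26.7 yaxis 153.67 want -26.3
tool shift to target [-0.4 -0.8  0.3] F [ 0.2  0.6 -0.8] w 0.3 j [ 0.5   0.62 -0.19 -0.   -0.76 -0.96]
```

Emit:
arm_command(steps=[0,0,-0.005,0,0,0,-0.01,0,0,0,-0.015,0,0,0,-0.03,0,0,0,-0.04,0,0,0,-0.04,0,0,-0.04,-0.02,0,0,-0.05,0,0,0,-0.04,0,0,0,0,0,0,0,0,0,0])

```text
clock: 16.82
position: [734.4, 99.7, 178.8]
ee_rot: [-0.527, 0.85, 0.0, 0.0]
contact_force: [-0.7, 0.2, -0.3]
gripper_width: 0.0
grasp_force: 0.0
```

```bash
python3 -c "
from h import *
t=get_image('top')[150:250,150:270];s=get_image('scene')[185:285,200:320]
cv2.imwrite('pics/t5.png',cv2.resize(np.hstack([t,s]),(792,330),interpolation=2)[:,:,::-1])
where(3)"
```

```text
t 16.93 p [734.1 100.4 179.2] r 196.2 phi -26.4 yaxis 153.72 want -26.3
tool shift to target [ -0.3 128.3 161.2] F [-0.3 -0.2  0.3] w -0.1 j [ 0.35  0.62  0.27 -0.   -1.22 -0.81]
```

View pics/t5.png

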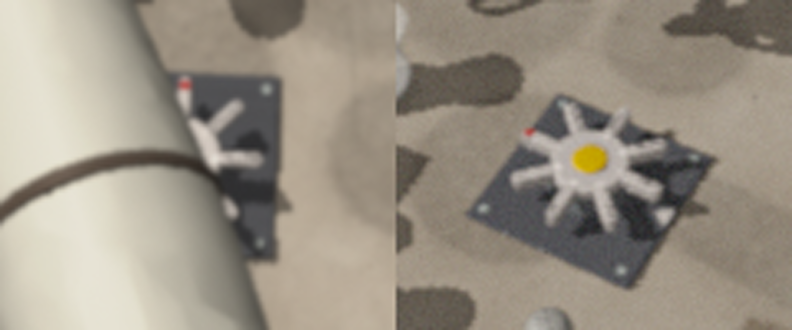

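The red dot is on the spoke opposite the pointer (top 184,85), exactly three clicks on. The plate has not moved and the arm is clear.

```bash
python3 -c "
from bench import *
print(job_done())"
```

```text
the job is handed in; nothing more can be done
None
```

The yellow-capped wheel was turned exactly three clicks clockwise with a rest after each one; the last pictures show its plate unmoved and the arm clear, and the job is handed in (no verdict was returned).

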